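# Close a two-part replica mould on its dowels and hold it pressed

## Robot

A 6-joint arm with a two-finger parallel gripper is mounted at the origin on the work surface. World frame = base frame: x ahead of the robot, y to its left, z up, the work surface at z = 0. Lengths are in m, angles in rad, forces in N, time in s.
With the tool pointing down it reaches from about 0.3 to 0.95 m from the base axis. Payload 3.1 kg.
Tool frame: the origin (TCP) lies midway between the tips of the shut fingers; the grasp point (between the pads) lies 19 mm behind it; y points along the fingers, x is the direction in which the jaws open and shut, and the axes are right-handed (so a half turn about y gives the same grasp; the last joint's range is limited). The gripper opens to 85 mm and grips with 20 to 120 N. Pads are 22 mm wide; open, the fingers measure 114 mm over their backs; the gripper's body (76 mm by 85 mm) begins 54 mm behind the grasp point. The pads swing forward as they close: fully open they stand 13 mm farther back than shut.
Start: joints at [-1.305, 0.308, 1.634, -0, 1.2, -0.07], TCP at [0.206, -0.59, 0.231] pointing down, gripper open.
Joint ranges: [-3.06, 3.06], [-0.79, 1.96], [0.05, 2.63], [-1.19, 4.34], [0.05, 2.64], [-2.94, 2.94]. Speed limits (rad/s): [2.79, 2.79, 3.14, 3.14, 3.14, 3.14].

## Interface

Orientations are given as a unit quaternion [x, y, z, w].
In Python, from bench import monitor, imaging, r gives the robot as it stands.
- The arm moves only by the shell command python3 -m pendant 'ROWS'. ROWS is text: rows parted by semicolons, each of 7 numbers parted by spaces: the shift along the world's x, y, z each as a share of 0.2 m, from -1 to 1, then the turn, a rotation vector about the world's x, y, z each as a share of 60 degrees, from -1 to 1, then the finger opening in mm, from 0 to 85.4. A call has 1 to 12 rows; each row is the pose to reach, as a shift and turn from the pose commanded when the call began; what a row does not reach only later rows make up. A row lasts 1/10 s, in which the tool goes at most 50 mm and 8.59 degrees, less where a joint would pass 70% of its speed; a pose out of reach is approached as far as the arm can. A call with a number of a shift or a turn outside -1 to 1 is refused whole. A call with a gripper value outside its range is refused whole. The fingers move at their own pace and stop on an object; the grip force is fixed at half the most. Time passes only in rows, so rows that repeat a pose let the fingers close. It gives the time, the measured TCP pose, the force and the opening at its end, in the units of the state.
- monitor.sense(): the state, without advancing time (a new reading comes with each control period).
- imaging.get_image(name): name is "scene" or "top"; returns a dict with "color" (480x640x3 uint8, blue, green, red), "intrinsics" (3x3 intrinsics, pixels), "k1" (the pictures are not rectified: a ray, as slopes to the right and down, at radius r is drawn at 1 + k1 r^2 times it, then the intrinsics apply), "pose" (4x4, takes a point from camera to world coordinates). Camera axes: x right, y down, z forward; pixel columns grow to the right and rows downward; lengths in m; the calibration is good to about 2 mm. A picture is of the moment at which its call begins. There is no depth.
- r.close_job(): hands the job in, once; it reports no verdict.
The state is a dict: "clock": time; "joint_positions": joint angles; "qd": joint speeds; "effort": joint torques, N m; "ee_pos": TCP position; "tcp_rot": TCP orientation; "wrist_force": force on the tool from outside, world axes, zero at the start; "moment": the same for the moment, N m; "opening": opening from 0.0 (shut) to 1.0 (fully open).
Only numpy, scipy, OpenCV 4.12 (cv2) and the standard library are available. Lean on these libraries where they do the work, as an engineer would, in place of code of your own. Each camera call takes 0.05 s, during which the arm holds its last target.

## Task

Close the plaster casting mould for the replica: lower the half with the round cavity over the two dowels of the steel board until it rests flush, then lower the half with the pouring collar over the same dowels until it is flush on the first. Press the closed mould down firmly, with about 15 to 20 N, and finish while still holding it pressed: do not let go or ease off. Leave the brush, the jar and the stone alone.

Things in the scene. Friction and masses are not known exactly. Their poses are not given: they have to be found in the camera images.
- board: Casting board, a dark steel plate 190 x 90 x 15 mm (x, y, z) fixed flat on the bench. Origin: centre of its underside. Two upright steel dowels on its centre line stand 46 mm above its top face: a thick one (12 mm diameter) at x = +45 mm, a thin one (8 mm) at x = -45 mm; the top 9 mm of each tapers to 0.45 of its diameter. Place and yaw vary.
- board_seat (a point): Centre of the board's top face, midway between the dowels, 15 mm above the board's origin; same axes as the board (x from the thin dowel to the thick one).
- lower_half: Lower mould half, loose: rigid off-white plaster block 130 x 50 x 28 mm, 0.2-0.4 kg, lying right way up, a round cavity 36 mm wide, 10 mm deep in its top. Origin: centre of its underside, z up. Through holes: 14.5 mm at x = +45 mm (thick dowel), 10.5 mm at x = -45 mm (thin dowel). Grip across its 50 mm width (y). Home: origin at the board seat, x axes the same way.
- upper_half: Upper mould half, loose: rigid off-white plaster block 130 x 50 x 26 mm, 0.15-0.3 kg, lying right way up, a pouring collar 34 mm wide, 12 mm tall on its top. Origin: centre of its underside, z up. Through holes as in the lower half: 14.5 mm at x = +45 mm, 10.5 mm at x = -45 mm. Grip across its 50 mm width (y). Home: origin 28 mm above the board seat, x axes the same way.
- brush: Bystander: a wooden-handled brush 170 mm long lying on the bench beyond the board, origin on its underside near its middle. Leave alone.
- jar: Bystander: a closed amber glass jar 44 mm wide, 50 mm tall, origin at the centre of its underside. Leave alone.
- stone: Bystander: a grey stone fragment about 60 x 45 x 43 mm, origin at the centre of its underside. Leave alone.
Mind the look-alikes: they are no part of the job. What is shaped like the upper_half but black or green is not meant. Of the things that look like the board, take the one that is nearest to the robot's base at the start.

How it is judged:
By the outcome, as a careful person would: the job done as asked, in the order asked, and still so for the second after the job is handed in, while the arm keeps its last pose, push and grip.
It also fails if it takes over 61 s, if anything falls off the work surface, if the arm or the gripper's body presses on something with over 40 N, if the wrist force passes 120 N, or if a joint passes its speed limit or range.

## Working session

There is one attempt and no reset: what is moved stays moved. The work goes in short steps, Python scripts to look and compute and a shell command to move; the robot and the scene stay as the last step left them, time stands still between calls to the robot, and variables do not carry over. Pictures are saved under pics/ and viewed, and the job is handed in when it is done.

```bash
ls; mkdir -p pics; python3 - <<'E'
from bench import monitor, imaging, r
import cv2
s=monitor.sense()
for k,v in s.items(): print(k,v)
for n in ("scene","top"):
    d=imaging.get_image(n); cv2.imwrite(f"pics/{n}0.png",d["color"]); print(n,d["intrinsics"],d["k1"],d["pose"])
E
```

```text
pics
clock 0.0
joint_positions [-1.30468388e+00  3.08966606e-01  1.63521171e+00 -2.50566863e-05
  1.19970463e+00 -6.97143466e-02]
qd [ 9.61545011e-05  1.03003681e-04  5.40028726e-04 -1.84883296e-04
  5.90190210e-04 -1.90291635e-04]
effort [ 3.88603667e-05 -4.15257704e+01 -2.76664227e+01  2.13775604e-05
  1.00903751e-02  1.34641644e-05]
ee_pos [ 0.20570773 -0.58929477  0.23005901]
tcp_rot [-0.57602474  0.41003338 -0.40877101  0.57703933]
wrist_force [-0.64691901 -1.13248743 -0.52461011]
moment [0.01206292 0.01923823 0.05101816]
opening 0.997919456407059
scene [[541.26735942   0.         317.91408888]
 [  0.         541.26735942 238.28572882]
 [  0.           0.           1.        ]] -0.05866137340705017 [[-6.37355475e-01  4.12190293e-01 -6.51058493e-01  1.34712999e+00]
 [ 7.70568972e-01  3.42255078e-01 -5.37666179e-01  7.01614964e-01]
 [ 1.20729542e-03 -8.44369957e-01 -5.35759199e-01  6.87988427e-01]
 [ 0.00000000e+00  0.00000000e+00  0.00000000e+00  1.00000000e+00]]
top [[520.29637961   0.         316.01550943]
 [  0.         520.29637961 231.91549239]
 [  0.           0.           1.        ]] -0.14780126426056625 [[ 4.20260105e-03 -9.76806796e-01  2.14081342e-01  3.36255193e-01]
 [-9.99989598e-01 -4.48466330e-03 -8.31890599e-04  7.39636610e-02]
 [ 1.77267913e-03 -2.14075619e-01 -9.76815483e-01  1.15185852e+00]
 [ 0.00000000e+00  0.00000000e+00  0.00000000e+00  1.00000000e+00]]
```

View pics/scene0.png

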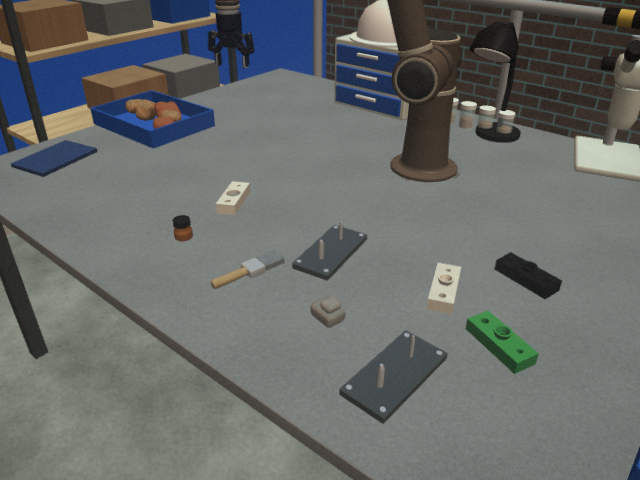

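View pics/top0.png

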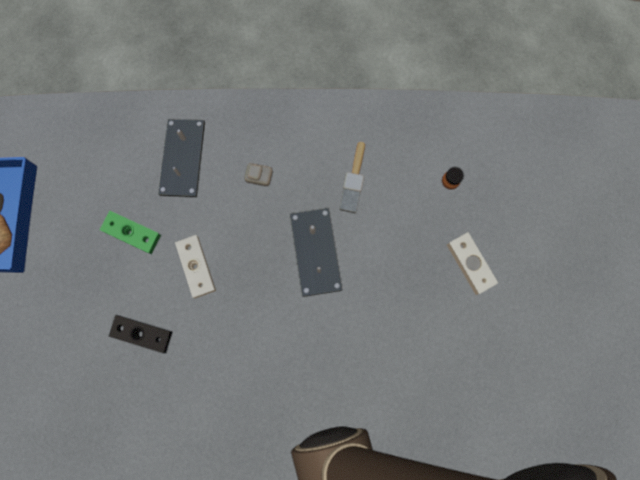

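The top view shows two boards, one at (317,250) and one at (182,158). The one at (317,250) is closer to the base, which sits below the image. The collar-topped blocks are white (195,266), green (130,231) and black (140,333), and the white one is meant. The white block with the cavity at (473,263) is the lower half. I'll confirm this in crops while measuring.

```bash
cat > h.py <<'E'
import numpy as np, cv2
from scipy.spatial.transform import Rotation as R
CAL={"scene":None,"top":None}
def ray(d,px):
    px=np.asarray(px,float).reshape(-1,1,2)
    u=cv2.undistortPoints(px,d["intrinsics"],np.array([d["k1"],0,0,0.]))[:,0]
    v=np.c_[u,np.ones(len(u))]@d["pose"][:3,:3].T
    return d["pose"][:3,3],v
def onz(d,px,z):
    o,v=ray(d,px); return (o+v*((z-o[2])/v[:,2])[:,None])
def proj(d,P):
    T=np.linalg.inv(d["pose"]); rv=cv2.Rodrigues(T[:3,:3])[0]
    return cv2.projectPoints(np.asarray(P,float).reshape(-1,1,3),rv,T[:3,3],d["intrinsics"],np.array([d["k1"],0,0,0.]))[0][:,0]
def tri(da,pa,db,pb):
    o1,v1=ray(da,pa);o2,v2=ray(db,pb);v1=v1[0]/np.linalg.norm(v1);v2=v2[0]/np.linalg.norm(v2)
    s=np.linalg.lstsq(np.c_[v1,-v2],o2-o1,rcond=None)[0]
    a=o1+s[0]*v1;b=o2+s[1]*v2
    return (a+b)/2,np.linalg.norm(a-b)
E
python3 - <<'E'
from bench import imaging
import pickle,cv2,numpy as np
D={n:imaging.get_image(n) for n in("scene","top")}
pickle.dump(D,open("D0.pkl","wb"))
t=D["top"]["color"];s=D["scene"]["color"]
def c(im,x,y,w,h): return cv2.resize(im[y:y+h,x:x+w],(400,300),interpolation=cv2.INTER_CUBIC)
cv2.imwrite("pics/crop1.png",np.vstack([np.hstack([c(t,265,200,120,90+15)[:300],c(t,155,226,80,60+26)]),np.hstack([c(t,433,223,80,80),c(s,190,170,100,75)])]))
cv2.imwrite("pics/crop2.png",np.hstack([c(s,280,212,100,75),c(s,400,250,100,75)]))
E
```

```text
(no output)
```

View pics/crop1.png

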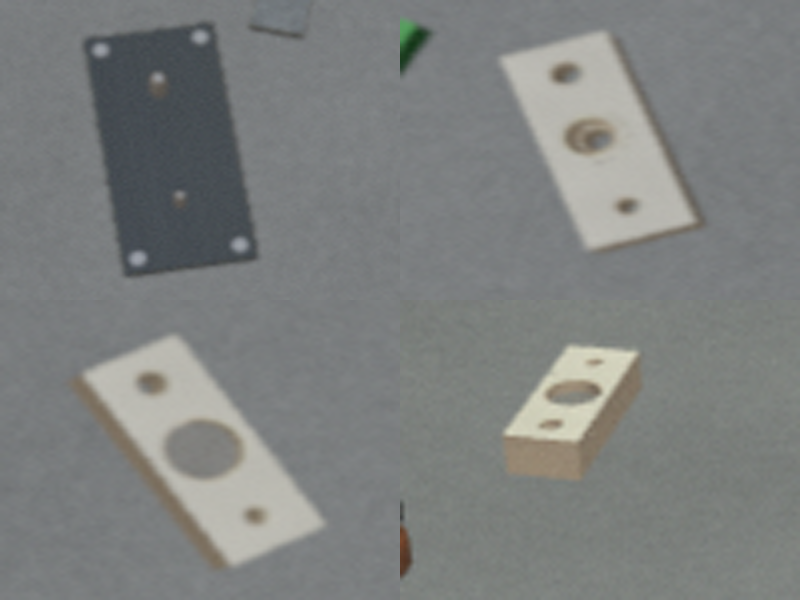

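View pics/crop2.png

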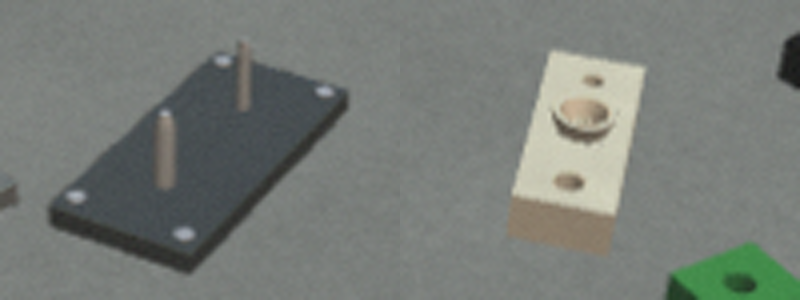

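```bash
cat > meas.py <<'E'
import pickle,cv2,numpy as np
from h import *
def rect(d,mask,z,seed):
    n,l=cv2.connectedComponents(mask.astype(np.uint8)); i=l[seed[1],seed[0]]
    m=(l==i).astype(np.uint8)
    c=max(cv2.findContours(m,cv2.RETR_EXTERNAL,cv2.CHAIN_APPROX_NONE)[0],key=cv2.contourArea)[:,0]
    P=onz(d,c,z)[:,:2]*1000
    (cx,cy),(w,h),a=cv2.minAreaRect(P.astype(np.float32))
    if w<h: a-=90; w,h=h,w
    a=(a+90)%180-90
    return (round(cx,1),round(cy,1)),(round(w,1),round(h,1)),round(a,2),m
E
python3 - <<'E'
from meas import *
D=pickle.load(open("D0.pkl","rb"))
for n,lo,up,bd in (("top",(462,245),(200,285),(330,270)),("scene",(236,207),(440,296),(325,262))):
    d=D[n];im=d["color"].astype(int);b,g,r_=im[...,0],im[...,1],im[...,2]
    for nm,s,z in(("low",lo,.028),("up",up,.026)):
        print(n,nm,"pix",im[s[1],s[0]])
        for th in(135,150,165,180):
            q=rect(d,(r_>th)&(r_-b<60)&(g>th*.9),z,s)
            print(th,q[:3])
    print(im[bd[1],bd[0]])
    for th in(70,80,90):
        print("board",th,rect(d,(r_<th),.015,bd)[:3])
E
```

```text
top low pix [104 111 117]
135 ((628.3, 58.0), (1775.9, 1228.2), -89.57)
150 ((628.3, 58.0), (1775.9, 1228.2), -89.57)
165 ((628.3, 58.0), (1775.9, 1228.2), -89.57)
180 ((628.3, 58.0), (1775.9, 1228.2), -89.57)
top up pix [ 90  98 106]
135 ((628.9, 58.0), (1779.0, 1230.4), -89.57)
150 ((628.9, 58.0), (1779.0, 1230.4), -89.57)
165 ((628.9, 58.0), (1779.0, 1230.4), -89.57)
180 ((628.9, 58.0), (1779.0, 1230.4), -89.57)
[83 77 71]
board 70 ((631.7, 57.8), (1796.4, 1242.4), -89.57)
board 80 ((541.0, 74.3), (187.8, 86.5), 9.44)
board 90 ((541.5, 74.4), (190.0, 88.8), 9.13)
scene low pix [ 99 118 128]
135 ((-682.6, -911.2), (5345.8, 4337.8), -49.84)
150 ((-682.6, -911.2), (5345.8, 4337.8), -49.84)
165 ((-682.6, -911.2), (5345.8, 4337.8), -49.84)
180 ((-682.6, -911.2), (5345.8, 4337.8), -49.84)
scene up pix [125 146 158]
135 ((517.9, 346.2), (164.4, 51.7), 20.81)
150 ((504.7, 341.0), (132.6, 51.0), 20.68)
165 ((-688.8, -916.1), (5362.0, 4350.9), -49.84)
180 ((-688.8, -916.1), (5362.0, 4350.9), -49.84)
[79 75 69]
board 70 ((595.9, 95.0), (7.6, 6.5), -20.29)
board 80 ((549.5, 80.8), (203.1, 96.2), 9.49)
board 90 ((549.9, 80.5), (204.6, 97.6), 9.12)
```

```bash
python3 - <<'E'
from meas import *
D=pickle.load(open("D0.pkl","rb"))
for n,lo,up in (("top",(474,253),(200,275)),("scene",(238,190),(438,285))):
    d=D[n];im=d["color"].astype(int);b,g,r_=im[...,0],im[...,1],im[...,2]
    for nm,s,z in(("low",lo,.028),("up",up,.026)):
        print(n,nm,"pix",im[s[1],s[0]])
        for th in(150,165,180):
            q=rect(d,(r_>th),z,s)
            print(th,q[:3])
# screws & tips of the board, sub-pixel
t=D["top"]["color"]; g=cv2.cvtColor(t,cv2.COLOR_BGR2GRAY)
sub=g[200:305,285:350]; m=((sub>115)).astype(np.uint8)
hsv=cv2.cvtColor(t,cv2.COLOR_BGR2HSV)
n,l,st,ce=cv2.connectedComponentsWithStats(m)
for s,c in zip(st,ce):
    if 4<s[4]<60: print(s[4],c+[285,200])
E
```

```text
top low pix [175 184 187]
150 ((515.2, -275.9), (132.1, 51.8), 28.41)
165 ((515.3, -275.7), (129.7, 49.7), 28.42)
180 ((514.9, -275.8), (126.6, 47.0), 28.53)
top up pix [177 183 184]
150 ((506.4, 342.1), (131.5, 50.7), 20.57)
165 ((506.2, 341.9), (129.2, 48.7), 20.92)
180 ((506.0, 342.0), (125.7, 46.3), 20.55)
scene low pix [161 184 191]
150 ((523.1, -271.9), (152.9, 52.1), 29.05)
165 ((514.8, -276.3), (130.7, 50.2), 28.27)
180 ((515.1, -276.2), (129.1, 48.8), 28.25)
scene up pix [188 207 208]
150 ((504.7, 341.0), (132.6, 51.0), 20.68)
165 ((504.8, 341.2), (131.2, 50.2), 20.78)
180 ((504.7, 340.8), (127.9, 49.4), 20.88)
16 [324.5 212.5]
17 [294.64705882 217.        ]
9 [312. 227.]
18 [336.5        285.22222222]
21 [306. 290.]
```

```bash
python3 - <<'E'
import pickle,cv2,numpy as np
D=pickle.load(open("D0.pkl","rb"));t=D["top"]["color"];s=D["scene"]["color"]
def c(im,x,y,w,h): return cv2.resize(im[y:y+h,x:x+w],(400,300),interpolation=cv2.INTER_CUBIC)
cv2.imwrite("pics/crop3.png",np.vstack([np.hstack([c(t,300,220,24,18),c(t,307,260,24,18)]),np.hstack([c(s,306,230,40,30),c(s,325,215,40,30)])]))
E
```

```text
(no output)
```

View pics/crop3.png

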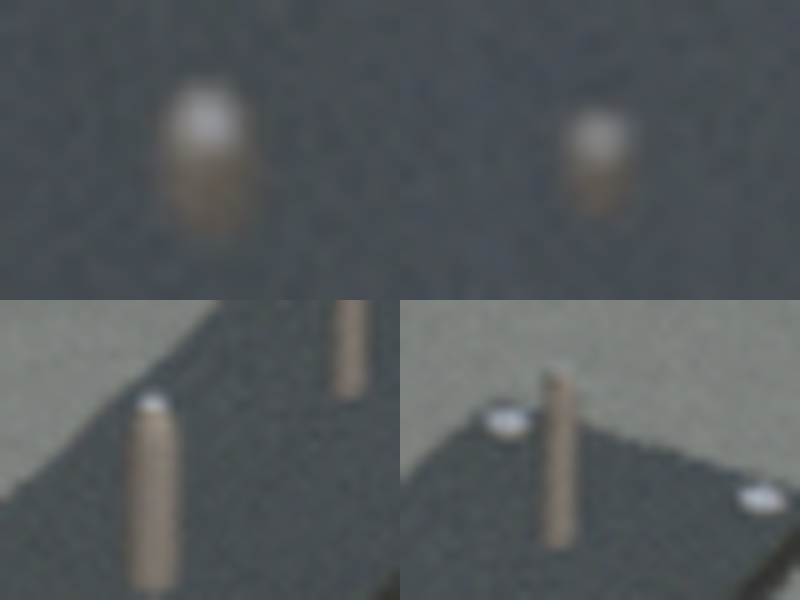

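```bash
python3 - <<'E'
from meas import *
D=pickle.load(open("D0.pkl","rb"));T=D["top"];S=D["scene"]
a=onz(T,[[311.9,226.5],[318.5,267.6]],.061)*1000; b=onz(S,[[320.7,239.6],[340.5,221.4]],.061)*1000
for p in(a,b): 
    dd=p[0]-p[1]; print(p.round(1).tolist(),"mid",p.mean(0).round(1),"len",np.linalg.norm(dd),"yaw",np.degrees(np.arctan2(dd[1],dd[0])))
sc=onz(T,[[324.5,212.5],[294.6,217],[336.5,285.2],[306,290]],.015)*1000
print("screws",sc.mean(0), [np.degrees(np.arctan2(*(sc[i]-sc[j])[[1,0]])) for i,j in((0,2),(1,3))])
print(tri(T,[311.9,226.5],S,[320.7,239.6]),tri(T,[318.5,267.6],S,[340.5,221.4]))
E
```

```text
[[587.2, 81.9, 61.0], [498.1, 67.5, 61.0]] mid [542.6  74.7  61. ] len 90.3331925058202 yaw 9.22785252221977
[[585.4, 80.4, 61.0], [497.2, 66.2, 61.0]] mid [541.3  73.3  61. ] len 89.4222315573726 yaw 9.105116346434487
screws [542.80312246  74.3394261   15.        ] [np.float64(9.145546874820534), np.float64(9.331654648497876)]
(array([0.58699437, 0.08181652, 0.06232038]), np.float64(0.0002752141829432106)) (array([0.49808398, 0.06724429, 0.06177033]), np.float64(0.0005138587514050658))
```

```bash
cat > st.py <<'E'
from bench import monitor
from h import *
import sys
def st(tx=None,ty=None,tz=None,yaw=None):
    s=monitor.sense(); M=R.from_quat(s["tcp_rot"]).as_matrix(); p=s["ee_pos"]*1000
    jaw=np.degrees(np.arctan2(M[1,0],M[0,0]))
    print("t",round(s["clock"],2),"p",p.round(1),"jaw",round(jaw,2),"yax",M[:,1].round(4),"F",s["wrist_force"].round(1),"M",s["moment"].round(2),"open",round(s["opening"],3),"q6",round(s["joint_positions"][5],2))
    if tx is not None: print("need shift shares",((np.array([tx,ty,tz])-p)/200).round(4))
    if yaw is not None:
        e=(yaw+90-jaw+90)%180-90; 
        dz=np.degrees(0); Y=yaw+90
        for f in(0,180):
            a=np.radians(Y+f); t=np.c_[[np.cos(a),np.sin(a),0],[0,0,-1],np.cross([np.cos(a),np.sin(a),0],[0,0,-1])]
            print("turn shares",((R.from_matrix(t)*R.from_matrix(M).inv()).as_rotvec(degrees=True)/60).round(4))
if __name__=="__main__": st(*map(float,sys.argv[1:]))
E
python3 st.py 515.1 -276 100 28.4
```

```text
t 0.2 p [ 205.8 -589.6  230.5] jaw -70.76 yax [-4.0e-04  1.4e-03 -1.0e+00] F [-0.6  0.   0.5] M [-0.05 -0.04 -0.02] open 0.999 q6 -0.07
need shift shares [ 1.5466  1.5681 -0.6525]
turn shares [-7.0000e-04  1.9000e-03 -2.8473e+00]
turn shares [-0.0013 -0.0005  0.1527]
```

```bash
python3 -m pendant '0.25 0.25 -0.1 0 0 0.05 85;0.5 0.5 -0.2 0 0 0.1 85;0.75 0.75 -0.3 0 0 0.153 85;0.98 0.98 -0.4 0 0 0.153 85;0.98 0.98 -0.4 0 0 0.153 85;0.98 0.98 -0.4 0 0 0.153 85'; python3 st.py 515.1 -276 100 28.4
```

```text
clock: 0.8
ee_pos: [0.4031, -0.3915, 0.1502]
tcp_rot: [-0.607, 0.362, -0.361, 0.608]
wrist_force: [0.4, -0.2, 0.2]
opening: 0.996
t 0.8 p [ 403.1 -391.5  150.2] jaw -61.53 yax [-5.0e-04  1.3e-03 -1.0e+00] F [ 0.4 -0.2  0.2] M [-0.04 -0.05  0.03] open 0.996 q6 0.22
need shift shares [ 0.5602  0.5776 -0.2511]
turn shares [ 7.0000e-04 -2.0000e-03  2.9988e+00]
turn shares [-0.0013 -0.0005 -0.0012]
```

```bash
python3 -m pendant '0.2 0.2 -0.1 0 0 0 85;0.4 0.4 -0.15 0 0 0 85;0.56 0.578 -0.25 0 0 0 85;0.56 0.578 -0.25 0 0 0 85;0.56 0.578 -0.45 0 0 0 85;0.56 0.578 -0.63 0 0 0 85;0.56 0.578 -0.63 0 0 0 85;0.56 0.578 -0.63 0 0 0 85'; python3 st.py 515.1 -276 5 28.4
python3 - <<'E'
from bench import imaging
import cv2,numpy as np
d=imaging.get_image("scene");t=imaging.get_image("top")
c=lambda im,x,y,w,h:cv2.resize(im[y:y+h,x:x+w],(400,400),interpolation=cv2.INTER_CUBIC)
cv2.imwrite("pics/g1.png",np.hstack([c(d["color"],170,120,120,120),c(t["color"],413,200,120,120)]))
E
```

```text
clock: 1.6
ee_pos: [0.5133, -0.2781, 0.0247]
tcp_rot: [-0.607, 0.363, -0.361, 0.607]
wrist_force: [-1.0, 0.3, 0.2]
opening: 0.994
t 1.6 p [ 513.3 -278.1   24.7] jaw -61.58 yax [-0.0019  0.0012 -1.    ] F [-1.   0.3  0.2] M [-0.02 -0.05 -0.05] open 0.994 q6 0.5
need shift shares [ 0.0092  0.0105 -0.0986]
turn shares [ 2.9000e-03 -1.8000e-03  2.9997e+00]
turn shares [-0.0012 -0.0018 -0.0003]
```

View pics/g1.png

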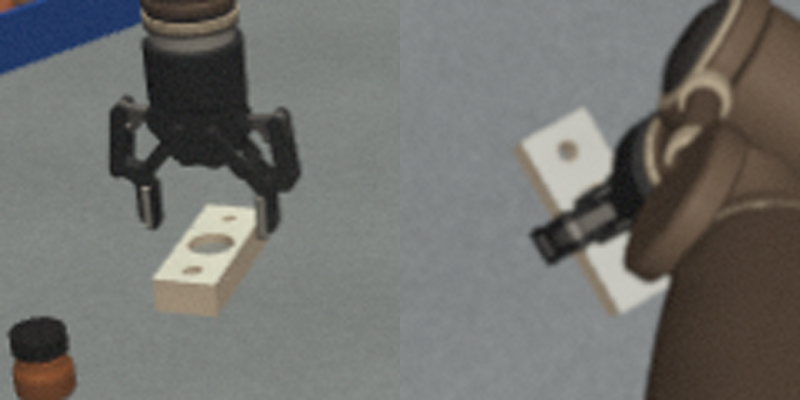

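The fingers straddle the lower half, visible at about (236,195) in the scene view. I'll go down and close.

```bash
python3 -m pendant '0.01 0.01 -0.05 0 0 0 85;0.01 0.01 -0.1 0 0 0 85;0.01 0.01 -0.1 0 0 0 85;0.01 0.01 -0.1 0 0 0 85'; python3 st.py 515.1 -276 5 28.4
```

```text
clock: 2.1
ee_pos: [0.5155, -0.2763, 0.0049]
tcp_rot: [-0.607, 0.362, -0.362, 0.607]
wrist_force: [-0.6, -0.2, 0.1]
opening: 0.994
t 2.1 p [ 515.5 -276.3    4.9] jaw -61.59 yax [-8.e-04  5.e-04 -1.e+00] F [-0.6 -0.2  0.1] M [-0.01 -0.   -0.02] open 0.994 q6 0.51
need shift shares [-0.0021  0.0015  0.0003]
turn shares [ 1.2000e-03 -7.0000e-04  2.9998e+00]
turn shares [-0.0005 -0.0007 -0.0002]
```

```bash
python3 -m pendant '0 0 0 0 0 0 0;0 0 0 0 0 0 0;0 0 0 0 0 0 0;0 0 0 0 0 0 0;0 0 0 0 0 0 0;0 0 0 0 0 0 0;0 0 0 0 0 0 0;0 0 0 0 0 0 0'; python3 st.py
```

```text
clock: 2.9
ee_pos: [0.5165, -0.2769, 0.0059]
tcp_rot: [0.607, -0.361, 0.362, -0.607]
wrist_force: [0.6, -0.1, 5.0]
opening: 0.57
t 2.9 p [ 516.5 -276.9    5.9] jaw -61.58 yax [ 1.2e-03 -7.0e-04 -1.0e+00] F [ 0.6 -0.1  5. ] M [ 0.08  0.02 -0.  ] open 0.57 q6 0.51
```

A 5 N upward force means the fingertips touched the bench as they swung in. I'll regrip about 6 mm higher so the tips can't foul the board.

```bash
python3 -m pendant '0 0 0 0 0 0 60;0 0 0 0 0 0 60;0 0 0.03 0 0 0 60;0 0 0.03 0 0 0 60;0 0 0.03 0 0 0 0;0 0 0.03 0 0 0 0;0 0 0.03 0 0 0 0;0 0 0.03 0 0 0 0;0 0 0.03 0 0 0 0;0 0 0.03 0 0 0 0'; python3 st.py
```

```text
clock: 3.9
ee_pos: [0.5165, -0.2769, 0.0119]
tcp_rot: [0.607, -0.362, 0.362, -0.607]
wrist_force: [0.3, 0.2, 4.8]
opening: 0.568
t 3.9 p [ 516.5 -276.9   11.9] jaw -61.58 yax [ 1.1e-03 -7.0e-04 -1.0e+00] F [0.3 0.2 4.8] M [0.04 0.05 0.02] open 0.568 q6 0.51
```

```bash
python3 -m pendant '0 0 0.15 0 0 0 0;0 0 0.35 0 0 0 0;0 0 0.5 0 0 0 0;0.02 0.25 0.5 0 0 -0.1 0;0.05 0.5 0.5 0 0 -0.2 0;0.07 0.75 0.5 0 0 -0.32 0;0.1 1 0.5 0 0 -0.32 0;0.1 1 0.5 0 0 -0.32 0;0.1 1 0.5 0 0 -0.32 0'; python3 st.py 543 74.4 112 9.2
```

```text
clock: 4.8
ee_pos: [0.5346, -0.0748, 0.1099]
tcp_rot: [0.54, -0.458, 0.456, -0.539]
wrist_force: [-0.0, -0.3, -3.2]
opening: 0.571
t 4.8 p [534.6 -74.8 109.9] jaw -80.57 yax [-3.e-03  3.e-04 -1.e+00] F [-0.  -0.3 -3.2] M [-0.06 -0.04  0.06] open 0.571 q6 1.19
need shift shares [0.042  0.746  0.0105]
turn shares [ 4.4000e-03 -4.0000e-04  2.9962e+00]
turn shares [-0.0003 -0.0028 -0.0038]
```

```bash
python3 -m pendant '0.01 0.2 0 0 0 0 0;0.02 0.4 0 0 0 0 0;0.03 0.6 0 0 0 0 0;0.04 0.745 0 0 0 -0.004 0;0.04 0.745 0 0 0 -0.004 0;0.04 0.745 0 0 0 -0.004 0;0.04 0.745 -0.1 0 0 -0.004 0;0.04 0.745 -0.1 0 0 -0.004 0;0.04 0.745 -0.1 0 0 -0.004 0'; python3 st.py 543 74.4 92 9.2
python3 - <<'E'
from bench import imaging
import cv2,numpy as np,pickle
d=imaging.get_image("scene");t=imaging.get_image("top")
pickle.dump({"scene":d,"top":t},open("D1.pkl","wb"))
c=lambda im,x,y,w,h:cv2.resize(im[y:y+h,x:x+w],(400,400),interpolation=cv2.INTER_CUBIC)
cv2.imwrite("pics/g2.png",np.hstack([c(d["color"],270,160,120,120),c(t["color"],257,190,120,120)]))
E
```

```text
clock: 5.7
ee_pos: [0.543, 0.0709, 0.0905]
tcp_rot: [0.538, -0.46, 0.459, -0.536]
wrist_force: [-0.7, 0.6, -2.8]
opening: 0.563
t 5.7 p [543.   70.9  90.5] jaw -81.14 yax [-2.5e-03 -4.0e-04 -1.0e+00] F [-0.7  0.6 -2.8] M [-0.02 -0.01 -0.06] open 0.563 q6 1.47
need shift shares [-0.0002  0.0177  0.0073]
turn shares [-3.8000e-03 -7.0000e-04 -2.9943e+00]
turn shares [ 0.0004 -0.0024  0.0057]
```

View pics/g2.png

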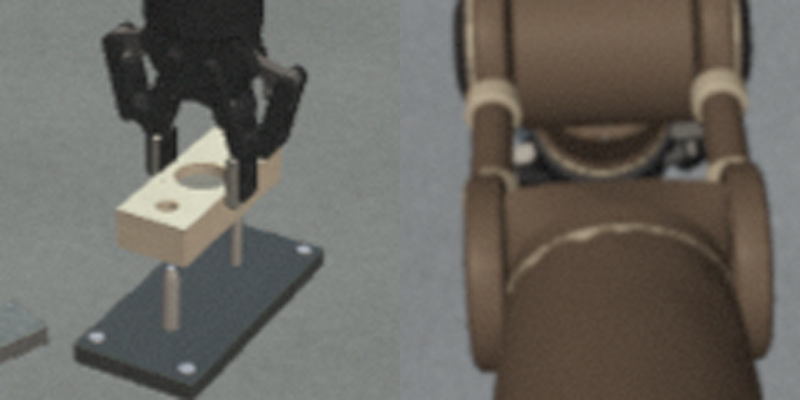

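```bash
python3 -m pendant '0 0.0175 0 0 0 0.005 0;0 0.0175 0 0 0 0.005 0;0 0.0175 0 0 0 0.005 0;0 0.0175 0 0 0 0.005 0'; python3 st.py 543 74.4 92 9.2
python3 - <<'E'
from bench import imaging
import cv2,numpy as np,pickle
d=imaging.get_image("scene")
pickle.dump({"scene":d},open("D1.pkl","wb"))
c=lambda im,x,y,w,h:cv2.resize(im[y:y+h,x:x+w],(800,600),interpolation=cv2.INTER_CUBIC)
cv2.imwrite("pics/g3.png",c(d["color"],295,190,80,60))
E
```

```text
clock: 6.2
ee_pos: [0.5441, 0.0761, 0.0915]
tcp_rot: [-0.539, 0.458, -0.458, 0.539]
wrist_force: [-0.6, 0.5, -2.7]
opening: 0.566
t 6.2 p [544.1  76.1  91.5] jaw -80.7 yax [ 4.e-04  0.e+00 -1.e+00] F [-0.6  0.5 -2.7] M [-0.07 -0.01  0.03] open 0.566 q6 1.47
need shift shares [-0.0053 -0.0086  0.0024]
turn shares [-6.0000e-04 -0.0000e+00  2.9984e+00]
turn shares [-0.      0.0004 -0.0016]
```

View pics/g3.png

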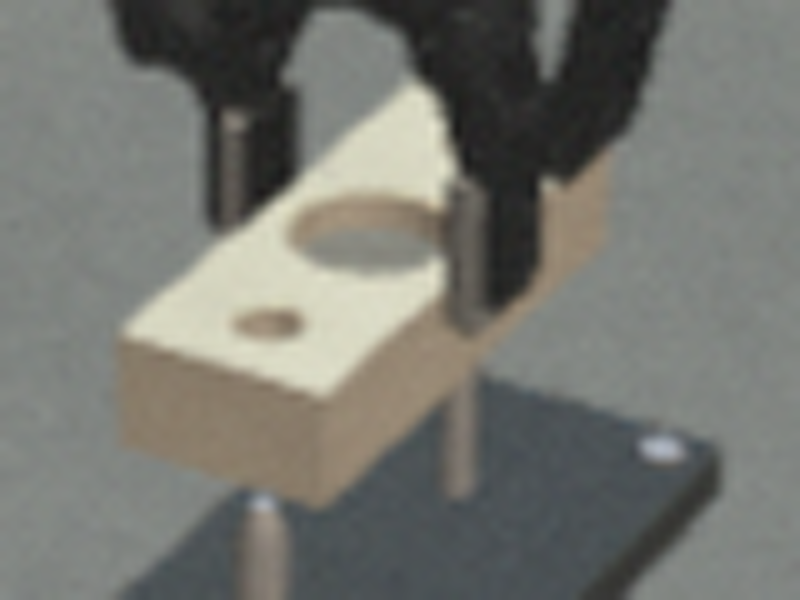

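```bash
python3 - <<'E'
from meas import *
S=pickle.load(open("D1.pkl","rb"))["scene"]
u=np.array([np.cos(np.radians(9.2)),np.sin(np.radians(9.2))]);v=np.array([-u[1],u[0]])
z=.1076
C=onz(S,[[306.7,223],[326.7,229.5],[321.4,221.8]],z)*1000
B=onz(S,[[306.5,234],[326.7,240.3]],z-.028)*1000
print(C.round(1).tolist(),B.round(1).tolist())
for P in(C[:2],B): m=P.mean(0)[:2]; print("front-mid",m,"centre",m-65*u, "w",np.linalg.norm(P[0]-P[1]),"yaw",np.degrees(np.arctan2(*(P[0]-P[1])[[1,0]]))-90)
print("centre from hole",C[2,:2]-45*u)
E
```

```text
[[610.8, 63.0, 107.6], [604.4, 111.6, 107.6], [587.3, 83.6, 107.6]] [[610.2, 61.6, 79.6], [602.1, 110.2, 79.6]]
front-mid [607.57210509  87.28700878] centre [543.40824787  76.89473159] w 49.00369874310841 yaw -172.44952619206293
front-mid [606.17747993  85.86619807] centre [542.0136227   75.47392087] w 49.24861548989396 yaw -170.58109620199056
centre from hole [542.88246744  76.3708751 ]
```

```bash
python3 -m pendant '-0.006 -0.011 0 0 0 -0.002 0;-0.006 -0.011 0 0 0 -0.002 0;-0.006 -0.011 0 0 0 -0.002 0;-0.006 -0.011 -0.08 0 0 -0.002 0;-0.006 -0.011 -0.1 0 0 -0.002 0;-0.006 -0.011 -0.1 0 0 -0.002 0;-0.006 -0.011 -0.1 0 0 -0.002 0'; python3 st.py 542.7 73.7 72 9.2
python3 - <<'E'
from bench import imaging
import cv2,numpy as np,pickle
d=imaging.get_image("scene")
pickle.dump({"scene":d},open("D2.pkl","wb"))
c=lambda im,x,y,w,h:cv2.resize(im[y:y+h,x:x+w],(800,600),interpolation=cv2.INTER_CUBIC)
cv2.imwrite("pics/g4.png",c(d["color"],295,195,80,60))
E
```

```text
clock: 6.95
ee_pos: [0.5428, 0.0738, 0.0714]
tcp_rot: [0.538, -0.459, 0.458, -0.538]
wrist_force: [0.5, 0.1, -3.5]
opening: 0.57
t 6.95 p [542.8  73.8  71.4] jaw -80.84 yax [-1.e-04  0.e+00 -1.e+00] F [ 0.5  0.1 -3.5] M [-0.01  0.05 -0.01] open 0.57 q6 1.47
need shift shares [-0.0005 -0.0005  0.0031]
turn shares [-1.0000e-04  0.0000e+00 -2.9993e+00]
turn shares [-0.     -0.0001  0.0007]
```

View pics/g4.png

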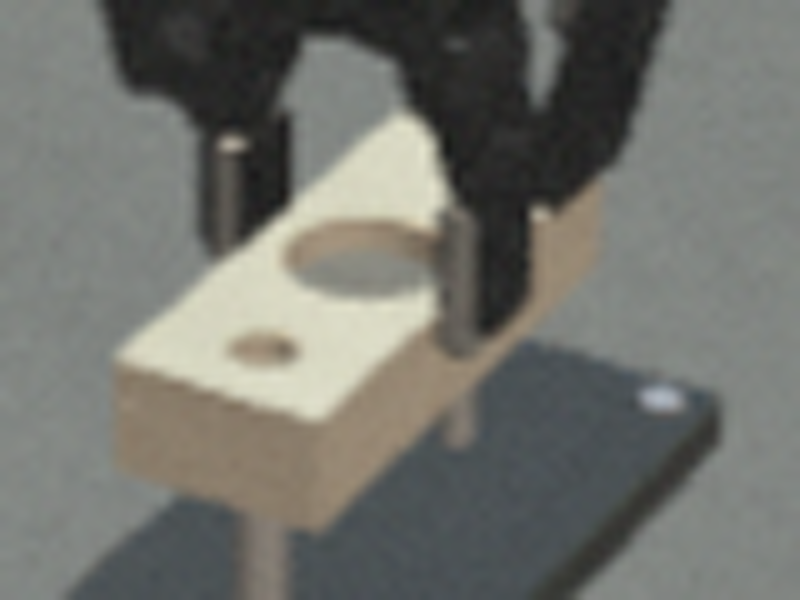

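```bash
python3 -m pendant '0 0 -0.02 0 0 0 0;0 0 -0.04 0 0 0 0;0 0 -0.06 0 0 0 0;0 0 -0.06 0 0 0 0'; python3 st.py 542.7 73.7 27 9.2
```

```text
clock: 7.4
ee_pos: [0.542, 0.0737, 0.0584]
tcp_rot: [0.539, -0.459, 0.458, -0.538]
wrist_force: [-0.3, 0.5, -2.6]
opening: 0.564
t 7.4 p [542.   73.7  58.4] jaw -80.84 yax [-1.7e-03 -1.0e-04 -1.0e+00] F [-0.3  0.5 -2.6] M [0.04 0.01 0.06] open 0.564 q6 1.47
need shift shares [ 0.0037 -0.0002 -0.1572]
turn shares [-2.5000e-03 -2.0000e-04 -2.9993e+00]
turn shares [ 0.0001 -0.0016  0.0007]
```

```bash
python3 -m pendant '0 0 -0.03 0 0 0 0;0 0 -0.06 0 0 0 0;0 0 -0.09 0 0 0 0;0 0 -0.12 0 0 0 0;0 0 -0.12 0 0 0 0;0 0 -0.12 0 0 0 0'; python3 st.py 542.7 73.7 27 9.2
```

```text
clock: 8.0
ee_pos: [0.5425, 0.0738, 0.0349]
tcp_rot: [0.539, -0.459, 0.458, -0.538]
wrist_force: [0.1, 0.3, -2.8]
opening: 0.571
t 8.0 p [542.5  73.8  34.9] jaw -80.84 yax [-7.e-04 -0.e+00 -1.e+00] F [ 0.1  0.3 -2.8] M [ 0.01 -0.    0.02] open 0.571 q6 1.47
need shift shares [ 0.0012 -0.0003 -0.0395]
turn shares [-1.1000e-03 -1.0000e-04 -2.9993e+00]
turn shares [ 0.     -0.0007  0.0007]
```

```bash
python3 -m pendant '0 0 -0.02 0 0 0 0;0 0 -0.035 0 0 0 0;0 0 -0.045 0 0 0 0;0 0 -0.045 0 0 0 0;0 0 -0.045 0 0 0 0'; python3 st.py 542.7 73.7 27 9.2
```

```text
clock: 8.5
ee_pos: [0.5427, 0.0738, 0.0269]
tcp_rot: [0.538, -0.459, 0.458, -0.538]
wrist_force: [-2.9, -0.2, 4.4]
opening: 0.566
t 8.5 p [542.7  73.8  26.9] jaw -80.83 yax [-3.e-04 -1.e-04 -1.e+00] F [-2.9 -0.2  4.4] M [-0.15  0.43 -0.04] open 0.566 q6 1.47
need shift shares [-0.0001 -0.0005  0.0004]
turn shares [-4.0000e-04 -1.0000e-04 -2.9994e+00]
turn shares [ 0.0001 -0.0003  0.0006]
```

Contact came at TCP z = 26.9 mm, exactly the seated height. I'll press lightly, release, lift clear and check.

```bash
python3 -m pendant '0 0 -0.006 0 0 0 0;0 0 -0.006 0 0 0 0;0 0 -0.002 0 0 0 66;0 0 0 0 0 0 66;0 0 0 0 0 0 66;0 0 0 0 0 0 85;0 0 0.1 0 0 0 85;0 0 0.3 0 0 0 85;0 0 0.5 0 0 0 85;0 0.25 0.5 0 0 0 85;0 0.5 0.5 0 0 0 85;0 0.75 0.5 0 0 0 85'; python3 st.py 505.5 341.5 100 20.8
python3 - <<'E'
from bench import imaging
import cv2,numpy as np,pickle
D={n:imaging.get_image(n) for n in("scene","top")}
pickle.dump(D,open("D3.pkl","wb"))
c=lambda im,x,y,w,h:cv2.resize(im[y:y+h,x:x+w],(400,400),interpolation=cv2.INTER_CUBIC)
cv2.imwrite("pics/g5.png",np.hstack([c(D["scene"]["color"],280,200,100,100),c(D["top"]["color"],265,200,110,110)]))
E
```

```text
clock: 9.7
ee_pos: [0.5432, 0.225, 0.1269]
tcp_rot: [-0.537, 0.459, -0.459, 0.538]
wrist_force: [0.8, -1.2, -0.8]
opening: 0.996
t 9.7 p [543.2 225.  126.9] jaw -80.95 yax [ 1.5e-03  5.0e-04 -1.0e+00] F [ 0.8 -1.2 -0.8] M [-0.03 -0.01  0.  ] open 0.996 q6 1.73
need shift shares [-0.1886  0.5824 -0.1346]
turn shares [ 2.1000e-03  1.0000e-03 -2.8042e+00]
turn shares [-0.0007  0.0014  0.1958]
```

View pics/g5.png

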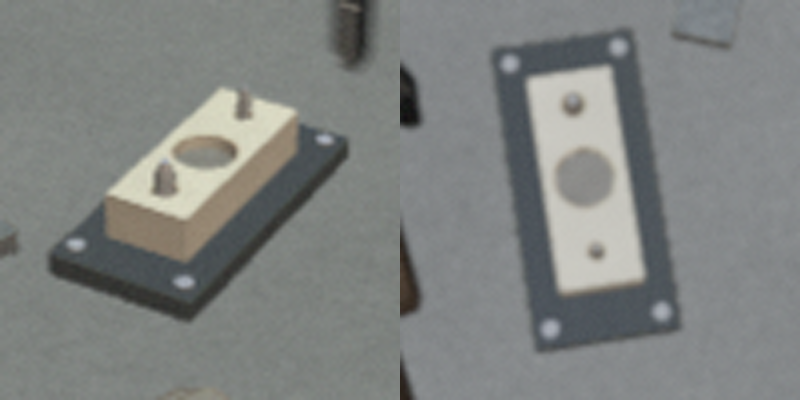

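The lower half sits flush with both dowels standing through it. Next, the upper half.

```bash
python3 - <<'E'
from meas import *
D=pickle.load(open("D3.pkl","rb"))
for n,s in(("top",(321,232)),("scene",(312,249))):
    d=D[n]; 
    for th in (155,165): print(n,rect(d,d["color"][...,2]>th,.043,s)[:3])
E
python3 -m pendant '-0.06 0.2 0 0 0 0.07 85;-0.12 0.4 0 0 0 0.14 85;-0.187 0.575 -0.13 0 0 0.196 85;-0.187 0.575 -0.13 0 0 0.196 85;-0.187 0.575 -0.13 0 0 0.196 85;-0.187 0.575 -0.35 0 0 0.196 85;-0.187 0.575 -0.35 0 0 0.196 85;-0.187 0.575 -0.35 0 0 0.196 85'; python3 st.py 505.5 341.5 10 20.8
python3 - <<'E'
from bench import imaging
import cv2,numpy as np,pickle
D={n:imaging.get_image(n) for n in("scene","top")}
c=lambda im,x,y,w,h:cv2.resize(im[y:y+h,x:x+w],(400,400),interpolation=cv2.INTER_CUBIC)
cv2.imwrite("pics/g6.png",np.hstack([c(D["scene"]["color"],390,220,120,120),c(D["top"]["color"],135,205,120,120)]))
E
```

```text
top ((542.5, 74.2), (131.1, 50.9), 9.12)
top ((542.5, 74.3), (130.5, 50.2), 9.3)
scene ((541.3, 73.7), (131.6, 53.1), 8.85)
scene ((541.7, 73.2), (131.5, 51.1), 9.74)
clock: 10.6
ee_pos: [0.5051, 0.3369, 0.0557]
tcp_rot: [0.583, -0.402, 0.401, -0.581]
wrist_force: [0.0, 0.2, 0.6]
opening: 0.996
t 10.6 p [505.1 336.9  55.7] jaw -69.19 yax [-0.0023 -0.0017 -1.    ] F [0.  0.2 0.6] M [-0.02 -0.    0.06] open 0.996 q6 1.72
need shift shares [ 0.002   0.0231 -0.2287]
turn shares [3.4000e-03 2.5000e-03 2.9999e+00]
turn shares [ 0.0016 -0.0022 -0.0001]
```

View pics/g6.png

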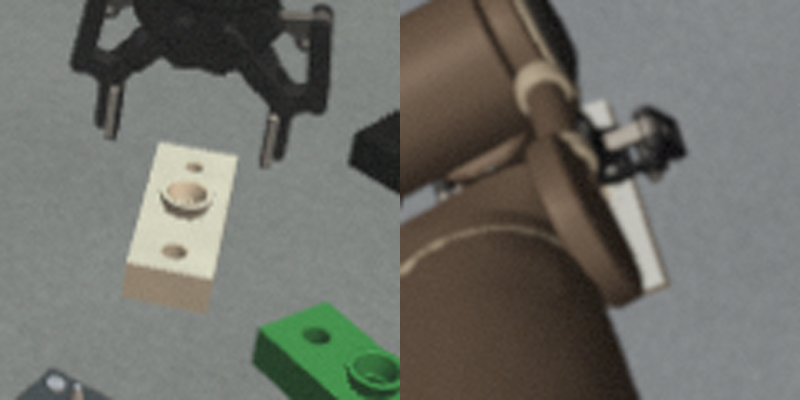

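```bash
python3 -m pendant '0.002 0.015 0 0 0 0 85;0.002 0.015 0 0 0 0 85;0.002 0.015 -0.12 0 0 0 85;0.002 0.015 -0.225 0 0 0 85;0.002 0.015 -0.225 0 0 0 85;0.002 0.015 -0.225 0 0 0 85;0.002 0.015 -0.225 0 0 0 85'; python3 st.py 505.6 341.6 10 20.8
```

```text
clock: 11.4
ee_pos: [0.5069, 0.3425, 0.0128]
tcp_rot: [-0.582, 0.4, -0.401, 0.583]
wrist_force: [0.3, 0.6, 0.6]
opening: 0.996
t 11.4 p [506.9 342.5  12.8] jaw -69.07 yax [ 0.0023  0.0013 -1.    ] F [0.3 0.6 0.6] M [0.01 0.01 0.  ] open 0.996 q6 1.73
need shift shares [-0.0064 -0.0047 -0.014 ]
turn shares [-3.5000e-03 -2.0000e-03  2.9979e+00]
turn shares [-0.0013  0.0022 -0.0021]
```

```bash
python3 -m pendant '-0.004 -0.003 -0.013 0 0 -0.002 85;-0.004 -0.003 -0.013 0 0 -0.002 85;-0.004 -0.003 -0.013 0 0 -0.002 0;-0.004 -0.003 -0.013 0 0 -0.002 0;-0.004 -0.003 -0.013 0 0 -0.002 0;-0.004 -0.003 -0.013 0 0 -0.002 0;-0.004 -0.003 -0.013 0 0 -0.002 0;-0.004 -0.003 -0.013 0 0 -0.002 0;-0.004 -0.003 -0.013 0 0 -0.002 0;-0.004 -0.003 -0.013 0 0 -0.002 0;-0.004 -0.003 -0.013 0 0 -0.002 0'; python3 st.py 505.6 341.6 10 20.8
```

```text
clock: 12.5
ee_pos: [0.5055, 0.3415, 0.0092]
tcp_rot: [-0.582, 0.401, -0.402, 0.582]
wrist_force: [0.9, -0.8, 5.5]
opening: 0.567
t 12.5 p [505.5 341.5   9.2] jaw -69.2 yax [ 1.1e-03  5.0e-04 -1.0e+00] F [ 0.9 -0.8  5.5] M [-0.07 -0.01 -0.01] open 0.567 q6 1.73
need shift shares [0.0005 0.0007 0.0038]
turn shares [-1.6000e-03 -8.0000e-04  2.9999e+00]
turn shares [-0.0005  0.001  -0.0001]
```

```bash
python3 -m pendant '0 0 0.15 0 0 0 0;0 0 0.35 0 0 0 0;0 0 0.55 0 0 0 0;0.03 -0.25 0.55 0 0 -0.06 0;0.07 -0.5 0.55 0 0 -0.12 0;0.1 -0.75 0.55 0 0 -0.19 0;0.14 -1 0.55 0 0 -0.193 0;0.14 -1 0.55 0 0 -0.193 0;0.14 -1 0.55 0 0 -0.193 0'; python3 st.py 542.1 73.7 119 9.2
```

```text
clock: 13.4
ee_pos: [0.5317, 0.1396, 0.1172]
tcp_rot: [0.538, -0.46, 0.458, -0.537]
wrist_force: [0.3, 0.2, -2.7]
opening: 0.569
t 13.4 p [531.7 139.6 117.2] jaw -80.98 yax [-0.0032 -0.     -1.    ] F [ 0.3  0.2 -2.7] M [ 0.01  0.03 -0.03] open 0.569 q6 1.59
need shift shares [ 0.0519 -0.3297  0.0089]
turn shares [-0.0048 -0.     -2.997 ]
turn shares [ 0.    -0.003  0.003]
```

```bash
python3 -m pendant '0.02 -0.15 0 0 0 0 0;0.04 -0.25 0 0 0 0 0;0.045 -0.32 0 0 0 0.003 0;0.045 -0.32 0 0 0 0.003 0;0.045 -0.32 0 0 0 0.003 0;0.045 -0.32 0 0 0 0.003 0;0.045 -0.32 -0.13 0 0 0.003 0;0.045 -0.32 -0.13 0 0 0.003 0;0.045 -0.32 -0.13 0 0 0.003 0;0.045 -0.32 -0.13 0 0 0.003 0'; python3 st.py 542.1 73.7 93 9.2
python3 - <<'E'
from bench import imaging
import cv2,numpy as np,pickle
d=imaging.get_image("scene")
pickle.dump({"scene":d},open("D4.pkl","wb"))
c=lambda im,x,y,w,h:cv2.resize(im[y:y+h,x:x+w],(800,600),interpolation=cv2.INTER_CUBIC)
cv2.imwrite("pics/g7.png",c(d["color"],290,185,100,75))
E
```

```text
clock: 14.4
ee_pos: [0.5424, 0.0777, 0.0934]
tcp_rot: [-0.539, 0.457, -0.457, 0.54]
wrist_force: [0.7, 0.4, -2.1]
opening: 0.568
t 14.4 p [542.4  77.7  93.4] jaw -80.57 yax [ 1.1e-03  2.0e-04 -1.0e+00] F [ 0.7  0.4 -2.1] M [ 0.01 -0.01 -0.01] open 0.568 q6 1.47
need shift shares [-0.0017 -0.0199 -0.0021]
turn shares [-1.6000e-03 -3.0000e-04  2.9961e+00]
turn shares [-0.0002  0.001  -0.0039]
```

View pics/g7.png

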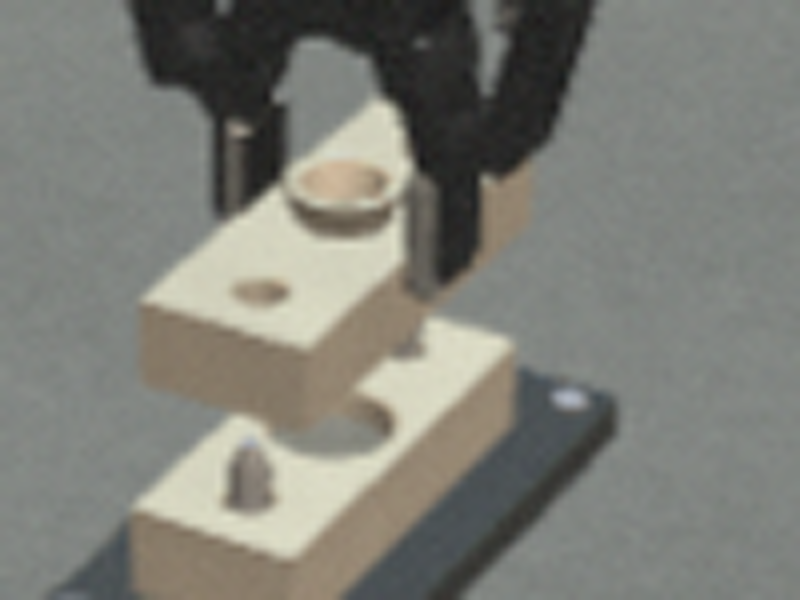

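```bash
python3 - <<'E'
from meas import *
S=pickle.load(open("D4.pkl","rb"))["scene"]
g=lambda P:[[290+x/8-.44,185+y/8-.44] for x,y in P]
C=onz(S,g([(142,304),(305,350),(261,292)]),.1102)*1000
B=onz(S,g([(142,382),(302,432)]),.0842)*1000
L=onz(S,g([(132,512),(290,558)]),.043)*1000
for P in(C[:2],B,L): m=P.mean(0);print(m.round(1),np.linalg.norm(P[0]-P[1]).round(1))
E
```

```text
[607.3  89.3 110.2] 48.1
[605.6  87.4  84.2] 48.7
[606.6  84.4  43. ] 47.8
```

```bash
python3 -m pendant '0 -0.019 0 0 0 -0.004 0;0 -0.019 0 0 0 -0.004 0;0 -0.019 0 0 0 -0.004 0;0 -0.019 0 0 0 -0.004 0'; python3 st.py 542.2 73.7 70 9.2
```

```text
clock: 14.85
ee_pos: [0.542, 0.0733, 0.0929]
tcp_rot: [-0.538, 0.458, -0.459, 0.538]
wrist_force: [-0.1, 0.5, -2.9]
opening: 0.569
t 14.85 p [542.   73.3  92.9] jaw -80.86 yax [ 3.e-04  1.e-04 -1.e+00] F [-0.1  0.5 -2.9] M [-0.02  0.02  0.04] open 0.569 q6 1.47
need shift shares [ 0.0009  0.0021 -0.1144]
turn shares [ 5.000e-04  1.000e-04 -2.999e+00]
turn shares [-0.0001  0.0003  0.001 ]
```

Aligned. Tips enter at TCP 70 mm, flush is 52.2 mm.

```bash
python3 -m pendant '0.001 0.002 -0.06 0 0 0 0;0.001 0.002 -0.11 0 0 0 0;0.001 0.002 -0.13 0 0 0 0;0.001 0.002 -0.15 0 0 0 0;0.001 0.002 -0.165 0 0 0 0;0.001 0.002 -0.165 0 0 0 0'; python3 st.py 542.2 73.7 52.2 9.2
```

```text
clock: 15.45
ee_pos: [0.5418, 0.0738, 0.0591]
tcp_rot: [0.539, -0.459, 0.458, -0.538]
wrist_force: [-0.2, -0.7, -2.9]
opening: 0.569
t 15.45 p [541.8  73.8  59.1] jaw -80.84 yax [-0.001 -0.    -1.   ] F [-0.2 -0.7 -2.9] M [ 0.02 -0.04  0.02] open 0.569 q6 1.47
need shift shares [ 0.0022 -0.0004 -0.0345]
turn shares [-1.5000e-03 -0.0000e+00 -2.9993e+00]
turn shares [ 0.     -0.001   0.0007]
```

```bash
python3 -m pendant '0 0 -0.015 0 0 0 0;0 0 -0.03 0 0 0 0;0 0 -0.04 0 0 0 0;0 0 -0.04 0 0 0 0;0 0 -0.04 0 0 0 0'; python3 st.py 542.2 73.7 52.2 9.2
```

```text
clock: 15.95
ee_pos: [0.5423, 0.0738, 0.0522]
tcp_rot: [-0.538, 0.458, -0.459, 0.538]
wrist_force: [-2.1, 0.3, 3.8]
opening: 0.567
t 15.95 p [542.3  73.8  52.2] jaw -80.84 yax [ 2.e-04 -0.e+00 -1.e+00] F [-2.1  0.3  3.8] M [-0.03  0.35  0.03] open 0.567 q6 1.47
need shift shares [-0.0003 -0.0005 -0.0002]
turn shares [ 2.0000e-04 -0.0000e+00 -2.9993e+00]
turn shares [0.     0.0001 0.0007]
```

Flush at the predicted 52.2 mm. Now I'll build up the press gradually.

```bash
python3 -m pendant '0 0 -0.004 0 0 0 0;0 0 -0.004 0 0 0 0;0 0 -0.004 0 0 0 0'; python3 st.py; python3 -m pendant '0 0 -0.003 0 0 0 0;0 0 -0.003 0 0 0 0;0 0 -0.003 0 0 0 0'; python3 st.py
```

```text
clock: 16.25
ee_pos: [0.5423, 0.0738, 0.0522]
tcp_rot: [0.538, -0.458, 0.458, -0.538]
wrist_force: [-3.8, -0.5, 8.3]
opening: 0.571
t 16.25 p [542.3  73.8  52.2] jaw -80.84 yax [-1.e-04 -0.e+00 -1.e+00] F [-3.8 -0.5  8.3] M [-0.07  0.7  -0.03] open 0.571 q6 1.47
clock: 16.55
ee_pos: [0.5423, 0.0738, 0.0522]
tcp_rot: [0.538, -0.459, 0.458, -0.538]
wrist_force: [-5.8, 0.5, 12.4]
opening: 0.565
t 16.55 p [542.3  73.8  52.2] jaw -80.83 yax [-4.e-04 -1.e-04 -1.e+00] F [-5.8  0.5 12.4] M [-0.05  0.83 -0.03] open 0.565 q6 1.47
```

```bash
python3 -m pendant '-0.003 0 -0.002 0 0 0 0;-0.003 0 -0.004 0 0 0 0;-0.003 0 -0.004 0 0 0 0;-0.003 0 -0.004 0 0 0 0;-0.003 0 -0.004 0 0 0 0'; python3 st.py
```

```text
clock: 17.05
ee_pos: [0.5423, 0.0738, 0.0522]
tcp_rot: [-0.538, 0.458, -0.459, 0.539]
wrist_force: [-6.1, -1.1, 15.1]
opening: 0.57
t 17.05 p [542.3  73.8  52.2] jaw -80.84 yax [ 7.e-04 -1.e-04 -1.e+00] F [-6.1 -1.1 15.1] M [-0.1   0.99  0.02] open 0.57 q6 1.47
```

```bash
python3 -m pendant '-0.001 0 -0.002 0 0 0 0;-0.001 0 -0.002 0 0 0 0;-0.001 0 -0.002 0 0 0 0;-0.001 0 -0.002 0 0 0 0'; python3 st.py;python3 -m pendant '0 0 0 0 0 0 0;0 0 0 0 0 0 0;0 0 0 0 0 0 0'; python3 st.py
python3 - <<'E'
from bench import imaging
import cv2,numpy as np
d=imaging.get_image("scene")
c=lambda im,x,y,w,h:cv2.resize(im[y:y+h,x:x+w],(800,600),interpolation=cv2.INTER_CUBIC)
cv2.imwrite("pics/g8.png",c(d["color"],285,200,100,75))
E
python3 st.py
```

```text
clock: 17.45
ee_pos: [0.5423, 0.0738, 0.0522]
tcp_rot: [-0.538, 0.458, -0.459, 0.539]
wrist_force: [-6.4, -1.3, 16.8]
opening: 0.568
t 17.45 p [542.3  73.8  52.2] jaw -80.84 yax [ 1.e-03 -1.e-04 -1.e+00] F [-6.4 -1.3 16.8] M [-0.08  1.09 -0.05] open 0.568 q6 1.47
clock: 17.75
ee_pos: [0.5423, 0.0738, 0.0522]
tcp_rot: [-0.538, 0.458, -0.459, 0.539]
wrist_force: [-6.5, -0.3, 17.3]
opening: 0.567
t 17.75 p [542.3  73.8  52.2] jaw -80.84 yax [ 0.001 -0.    -1.   ] F [-6.5 -0.3 17.3] M [-0.11  1.08 -0.01] open 0.567 q6 1.47
t 17.8 p [542.3  73.8  52.2] jaw -80.84 yax [ 0.001 -0.    -1.   ] F [-6.8 -1.1 17.2] M [-0.12  1.16  0.04] open 0.569 q6 1.47
```

View pics/g8.png

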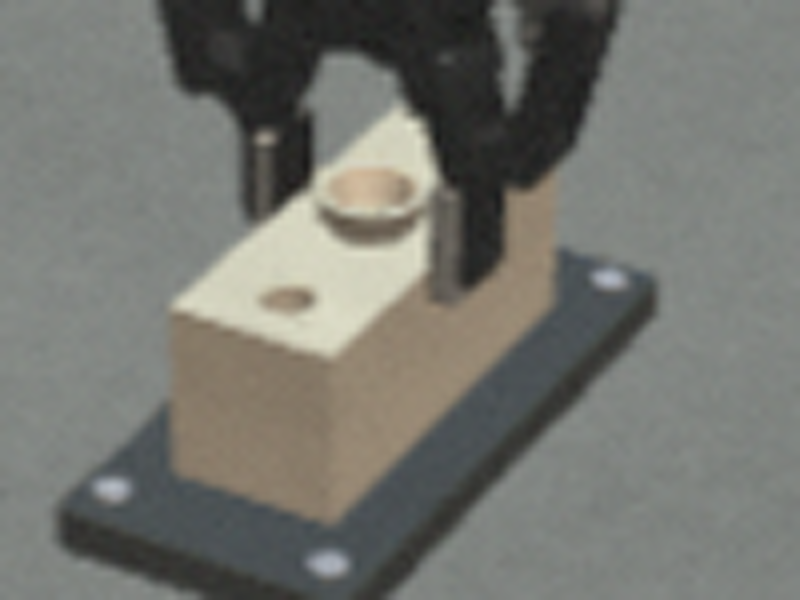

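The mould is closed with no gap between the halves or against the board, and the press holds steady at about 17 N. I'll hand it in.

```bash
python3 -c "
from bench import r
print(r.close_job())"; python3 st.py
```

```text
the job is handed in; nothing more can be done
None
the job is handed in; nothing more can be done
```

The mould is closed and I handed the job in while still gripping and pressing it. I lowered the white cavity half onto the nearer board's dowels, then the white collared half on top of it. I left the brush, the jar, the stone and the look-alikes alone.

**Fit:** Both halves stopped at the heights worked out for flush, with the tool at z = 26.9 mm for the lower half and 52.2 mm for the upper. The last picture shows no gap between the halves or against the board.

**Press:** The last readings were steady at about 17 N downward. The upper half's weight of roughly 2.5 N may come on top of that, which would make about 19.5 N on the mould.

**Time:** The clock stood at about 17.8 s.

**Checks that were off:**
- A sideways force of about 6.5 N and a moment of about 1.1 N m built up during the press. A small counter-shift did not remove them, but nothing moved.
- When I first gripped the lower half I read 5 N upward and took it for the fingertips touching the bench. I regripped 6 mm higher and the reading stayed the same, so that was probably not the cause.
- The two cameras disagreed by 1 to 2 mm on positions, so I checked each half against the dowels or the lower half in a single view before lowering it.

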